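Slide the spoon rest out until its tab overhangs the shelf edge

TASK

Push the flat ceramic spoon rest along the steel shelf toward the shelf's front edge (the long edge away from the robot) until just its narrow grip tab, the whole of the tab, juts out past the edge, with the dish still on the shelf and sitting square to the edge, so that someone can later take it by the tab. Only slide it with the fingertips, never lift or tip it; leave the pill pot, the tumbler and the tilt-out bin as they are, and finish with the hand clear.

Things in the scene. Friction and masses are not known exactly. Their poses are not given: they have to be found in the camera images.
- spoon_rest: Loose white ceramic spoon rest, about 0.2 kg, flat on the shelf: rectangular dish 100 mm (x) by 90 mm (y), 5 mm floor, rim 8 mm wide and 9 mm high all round; in the middle of its +x side a flat round-ended tab 40 mm long, 36 wide, 6 thick, up to 25 deg off the front edge's outward direction. Origin: centre of the dish's underside; z up. Straight back rim at x = -50 mm, tab tip at x = +90 mm.
- tab_root (a point): Point on the spoon rest's underside where the tab meets the dish (middle of the dish's +x side, 50 mm from the dish's centre); axes as the spoon rest's. It belongs right at the shelf's front edge.
- front_edge (a point): Middle of the front edge of the fixed steel shelf, on its flat top, 70 mm above the counter. Axes: x level, outward past the edge (away from the robot), y along the edge, z up. The top is a 12 mm plate reaching back to x = -300 mm and y = -400 to +400 mm; the shelf may be turned up to about 11 degrees. Below the overhang is only the counter.
- pill_pot: Bystander: round purple silicone pill pot, 60 mm wide at the rim, 50 mm tall, loose on the shelf to one side of the spoon rest. Origin: centre of its underside.
- tumbler: Bystander: clear acrylic tumbler, 70 mm wide at the rim, 105 mm tall, loose on the shelf on the other side of the spoon rest. Origin: centre of its underside. Pot and tumbler may have changed sides.
- bin_front (a joint): Bystander: front flap of the small white plastic tilt-out bin (90 x 90 mm, 120 mm tall) fixed on the shelf's +y end, 345 mm along y from the middle of the front edge and 150 mm back. 0 rad is shut; grows as it tilts out.
There are look-alikes about, which are no part of the job. Of the things like the spoon_rest, leave any that is green; of the rest the smaller one is meant.

How it is judged:
By the outcome, as a careful person would: the job done as asked, in the order asked, and still so for the second after the job is handed in, with the robot touching nothing.
It also fails if it takes over 40 s, if anything falls off the work surface, if the arm or the gripper's body presses on something with over 40 N, if the wrist force passes 120 N, or if a joint passes its speed limit or range.

ROBOT

A 6-joint arm with a two-finger parallel gripper is mounted at the origin on the work surface. World frame = base frame: x ahead of the robot, y to its left, z up, the work surface at z = 0. Lengths are in m, angles in degrees, forces in N, time in s.
With the tool pointing down it reaches from about 0.325 to 0.9 m from the base axis. Payload 6.1 kg.
Tool frame: the origin (TCP) lies between the finger pads; the fingertips stand 11 mm ahead of it and the grasp point (between the pads) lies 8 mm behind it; x points along the fingers, y is the direction in which the jaws open and shut, and the axes are right-handed (so a half turn about x gives the same grasp; the last joint's range is limited). The gripper opens to 87 mm and grips with 3 to 60 N. Pads are 19 mm wide; open, the fingers measure 117 mm over their backs; the gripper's body (75 mm by 190 mm) begins 51 mm behind the grasp point.
Start: joints at [-74.891, 12.628, 87.462, -0, 79.91, -7.225], TCP at [0.237, -0.578, 0.234] pointing down, gripper open.
Joint ranges: [-170.65, 170.65], [-52.31, 119.04], [5.05, 147.46], [-71.25, 251.25], [11.57, 151.72], [-153.62, 153.62]. Speed limits (degrees/s): [147.25, 147.25, 172.46, 180, 180, 180].

INTERFACE

Orientations are given as a 3x3 rotation matrix whose columns are the frame's x, y, z axes.
In Python, from plant import r gives the robot as it stands.
- The arm moves only by the shell command python3 -m inch 'ROWS' [OPENING] [FORCE]. ROWS is a JSON object of lists of equal length, an entry for each row: "translation": the shift along the world's x, y, z in cm, a list of three; "turn": the turn about the world's z in rad. In form: {"translation": [[dx, dy, dz], ...], "turn": [turn, ...]}. A call has 1 to 20 rows; each row is the pose to reach, as a shift and turn from the pose measured when the call began; what a row does not reach only later rows make up. A row lasts 1/12 s, in which the tool goes at most 41.7 mm and 7.16 degrees, less where a joint would pass 70% of its speed; a pose out of reach is approached as far as the arm can. A call with a gripper value outside its range is refused whole. OPENING is the finger opening in cm, from 0 to 8.7, set as the call begins (- or left out, the last holds). The fingers move at their own pace and stop on an object; FORCE is the grip in N (left out, the last holds). Time passes only in rows, so rows that repeat a pose let the fingers close. It gives the time, the measured TCP pose, the force and the opening at its end, in the units of the state.
- r.observe(): the state, without advancing time (a new reading comes with each control period).
- r.get_image(name): name is "scene" or "top" or "wrist"; returns the picture (480x640x3 uint8, red, green, blue); there is no depth.
- r.calibration(name): a dict with "mtx" (3x3 intrinsics, pixels), "rvec" (rotation vector, rad) and "tvec" (3), from world to camera coordinates, as OpenCV has them. Camera axes: x right, y down, z forward; pixel columns grow to the right and rows downward; lengths in m; the calibration is good to about 2 mm. A picture is of the moment at which its call begins: read the wrist's pose just before it. calibration takes no time and is no camera call; for the wrist camera it gives the pose at the moment of the call.
- r.close_job(): hands the job in, once; it reports no verdict.
The state is a dict: "time": time; "joints": joint angles; "joint_velocities": joint speeds; "effort": joint torques, N m; "tool_pos": TCP position; "tool_rot": TCP orientation; "force": force on the tool from outside, world axes, zero at the start; "moment": the same for the moment, N m; "opening": finger opening in m.
Only numpy, scipy, OpenCV 4.12 (cv2) and the standard library are available. Lean on these libraries where they do the work, as an engineer would, in place of code of your own. Each camera call takes 0.05 s, during which the arm holds its last target.

## Working session

There is one attempt and no reset: what is moved stays moved. The work goes in short steps, Python scripts to look and compute and a shell command to move; the robot and the scene stay as the last step left them, time stands still between calls to the robot, and variables do not carry over. Pictures are saved under pics/ and viewed, and the job is handed in when it is done.

```bash
ls; mkdir -p pics; python3 - <<'E'
from plant import r
import cv2
s=r.observe();print(s['time'],s['tool_pos'],s['tool_rot'],s['force'],s['opening'])
for n in ('scene','top'):
    cv2.imwrite(f'pics/{n}0.png',cv2.cvtColor(r.get_image(n),cv2.COLOR_RGB2BGR))
    c=r.calibration(n);print(n,c)
E
```

```text
pics
0.0 [ 0.23732468 -0.57755494  0.23244356] [[-5.03582138e-04  3.79991279e-01 -9.24989932e-01]
 [ 1.82494327e-03 -9.24988160e-01 -3.79991545e-01]
 [-9.99998208e-01 -1.87941111e-03 -2.27655014e-04]] [-0.15413286 -0.105655    0.27792579] 0.08720632578358446
scene {'mtx': array([[478.88989656,   0.        , 313.2904218 ],
       [  0.        , 478.88989656, 249.26118797],
       [  0.        ,   0.        ,   1.        ]]), 'rvec': array([ 1.67681327,  2.05629694, -0.71304276]), 'tvec': array([ 0.01812567, -0.36054233,  1.49293852])}
top {'mtx': array([[598.90492686,   0.        , 320.20972197],
       [  0.        , 598.90492686, 234.35982884],
       [  0.        ,   0.        ,   1.        ]]), 'rvec': array([ 2.18302732, -2.15544467,  0.06974496]), 'tvec': array([0.082575  , 0.49907964, 1.57552247])}
```

View pics/scene0.png

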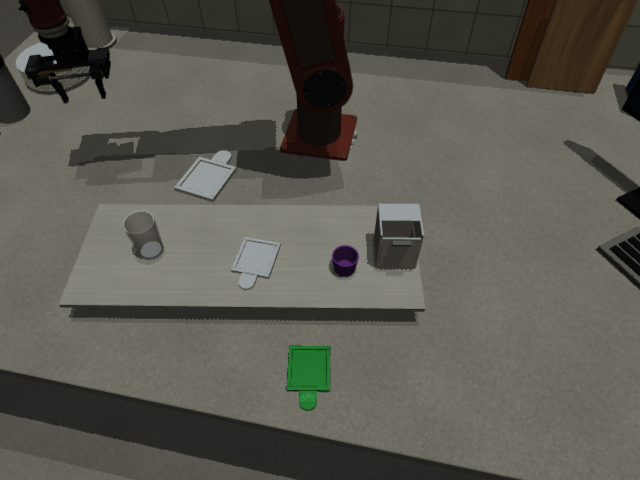

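View pics/top0.png

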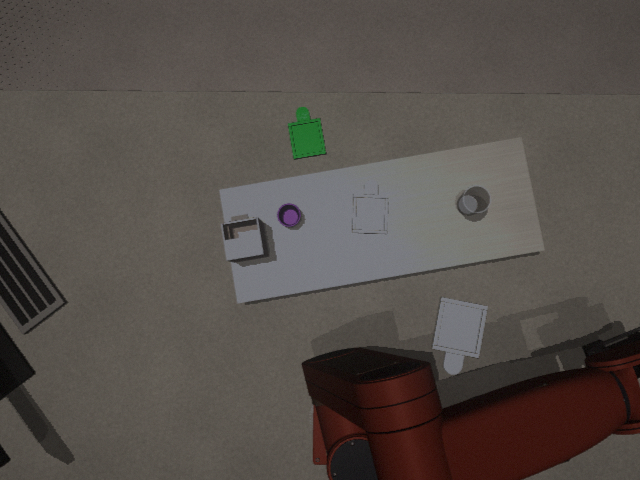

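Scene shows three spoon-rest candidates: white on shelf (scene 257,258 / top 370,214), white on the counter (scene 206,177 / top 460,328), and green (scene 309,370 / top 307,137). Green is excluded, and the shelf one looks smaller than the counter one. The pot is at top (290,215), the tumbler at (473,203). Next I check with close crops.

```bash
cat > h.py <<'E'
import numpy as np,cv2
from plant import r
def cal(n):
    c=r.calibration(n);R=cv2.Rodrigues(c['rvec'])[0];return c['mtx'],R,np.array(c['tvec']).ravel()
def ray(n,px,z,c=None):
    K,R,t=c or cal(n);px=np.atleast_2d(px).astype(float)
    d=(np.c_[px,np.ones(len(px))]@np.linalg.inv(K).T)@R
    o=-R.T@t
    return o+d*((z-o[2])/d[:,2])[:,None]
def proj(n,P,c=None):
    K,R,t=c or cal(n)
    return cv2.projectPoints(np.atleast_2d(P).astype(float),cv2.Rodrigues(R)[0],t,K,None)[0].reshape(-1,2)
E
python3 - <<'E'
import cv2,numpy as np
from h import *
a=cv2.imread('pics/top0.png');b=cv2.imread('pics/scene0.png')
def st(im):
    g=im.astype(float);lo,hi=np.percentile(g,1),np.percentile(g,99.5);return np.clip((g-lo)/(hi-lo)*255,0,255).astype('uint8')
c=cv2.resize(st(a[165:265,320:420]),(600,600),interpolation=cv2.INTER_CUBIC);cv2.imwrite('pics/ct.png',c)
c=cv2.resize(st(b[225:315,210:310]),(800,600)[:2] if 0 else (660,594),interpolation=cv2.INTER_CUBIC);cv2.imwrite('pics/cs.png',c)
print(ray('top',[[221,189],[521,138],[544,250],[238,303]],.07).round(4))
print(ray('top',[[441,297],[488,305],[479,359],[433,348]],.009).round(3))
E
```

```text
[[ 0.6097  0.3486  0.07  ]
 [ 0.752  -0.4317  0.07  ]
 [ 0.4606 -0.4861  0.07  ]
 [ 0.3146  0.2967  0.07  ]]
[[ 0.336 -0.234  0.009]
 [ 0.317 -0.358  0.009]
 [ 0.175 -0.333  0.009]
 [ 0.202 -0.212  0.009]]
```

View pics/ct.png

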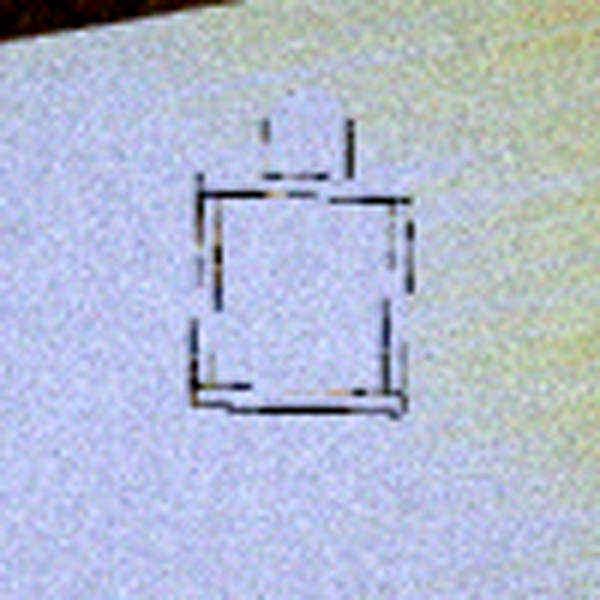

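View pics/cs.png

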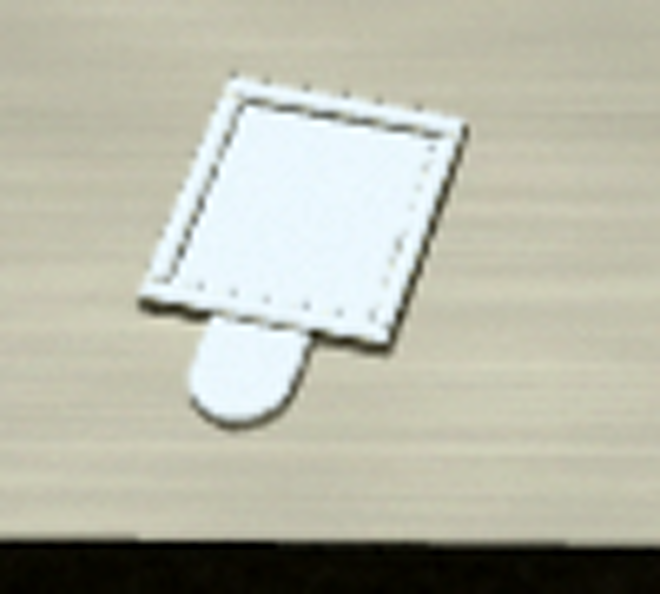

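The crops show the shelf one is the right item: plain white, and the counter one measures about 125×140 mm, so it's larger. In the top crop the rim corners are at (199,190), (411,200), (405,412) and (193,404). Now I compute poses from both views.

```bash
cat >> h.py <<'E'
def rectpose(P):
    # P: front-left, front-right, back-right, back-left (front = tab side; left=+y)
    P=P[:,:2];c=P.mean(0);d=(P[0]+P[1]-P[2]-P[3])/2;w=(P[0]+P[3]-P[1]-P[2])/2
    return c,np.linalg.norm(d),np.linalg.norm(w),np.degrees(np.arctan2(d[1],d[0])),np.degrees(np.arctan2(-w[0],w[1]))
E
python3 - <<'E'
from h import *
t=np.array([[199,190],[411,200],[405,412],[193,404]])/6.+[320,165]-.4
s=np.array([[388,345],[142,298],[235,80],[467,125]])/6.6+[210,225]-.4
for n,p in(('top',t),('scene',s)):print(n,rectpose(ray(n,p,.079)))
print('tip',ray('scene',[[237/6.6+209.6,422/6.6+224.6]],.076))
# edges by fitting front edge in both views
a=cv2.imread('pics/top0.png',0);b=cv2.imread('pics/scene0.png',0)
def edge(im,cols,rows,sgn):
    out=[]
    for c in cols:
        col=im[rows[0]:rows[1],c].astype(float);col=cv2.GaussianBlur(col[:,None],(1,5),0).ravel()
        g=np.gradient(col)*sgn;k=g.argmax()
        if 0<k<len(g)-1:
            den=g[k-1]-2*g[k]+g[k+1];k=k+(0.5*(g[k-1]-g[k+1])/den if den else 0)
        out.append((c,rows[0]+k))
    return np.array(out,float)
def fitline(p):
    l=cv2.fitLine(p.astype(np.float32),cv2.DIST_HUBER,0,.01,.01).ravel();return l
for n,im,pts in (('top',a,None),('scene',b,None)):
    if n=='top':
        p=[]
        for c in range(235,510,3):
            y=189+(c-221)*(138-189)/300
            p.append(edge(im,[c],(int(y-8),int(y+8)),1)[0])
        p=np.array(p)
    else: p=edge(im,range(80,415,4),(292,316),-1)
    W=ray(n,p,.07)[:,:2];l=fitline(W)
    d=l[:2]*np.sign(l[1]);nrm=np.array([d[1],-d[0]])
    res=(W-l[2:])@nrm
    print(n,'normal yaw',np.degrees(np.arctan2(nrm[1],nrm[0])),'offset',l[2:]@nrm,'std',res.std(),np.median(abs(res)))
print('pot/tumbler base', ray('scene',[[345,272],[150,249]],.07), 'pot rim top',ray('top',[[290,215]],.12),'tumbler top rim/base',ray('top',[[478,200]],.175),ray('top',[[467,204]],.07))
E
```

```text
top (array([ 0.54521865, -0.03952563]), np.float64(0.0919987359772725), np.float64(0.09088412292903077), np.float64(-1.2240543057508384), np.float64(-1.8043821633284918))
scene (array([ 0.55231284, -0.03506803]), np.float64(0.09808192776579318), np.float64(0.08799238845969111), np.float64(-1.7954094137226655), np.float64(-1.9793664088459118))
tip [[ 0.64054082 -0.03481602  0.076     ]]
top normal yaw 10.581476 offset 0.6639075 std 0.00033419267246392594 0.0002022446470868354
scene normal yaw 10.6108675 offset 0.66511184 std 0.00019312262003025958 0.00017227905259942388
pot/tumbler base [[ 0.54971628  0.172621    0.07      ]
 [ 0.57456985 -0.29240346  0.07      ]] pot rim top [[0.53763605 0.16348113 0.12      ]] tumbler top rim/base [[ 0.57275313 -0.29329504  0.175     ]] [[ 0.57721639 -0.29048702  0.07      ]]
```

Target confirmed. The dish centre is at about (0.551, -0.038), yaw -1.8°. The shelf's outward normal is at 10.6° with offset 0.6645, so the dish needs +12.4° and about 80 mm along the normal. Plan: set the two fingertips square to the edge behind the back rim and push outward, so the rim squares itself against them. First I go above the start point.

```bash
python3 -m inch '{"translation": [[1.5,3.3,0],[3,6.6,0],[4.5,9.9,0],[6,13.2,0],[7.5,16.5,0],[9,19.8,0],[10.5,23.1,0],[12,26.4,0],[13.5,29.7,0],[15,33,0],[16.5,36.3,0],[18,39.6,0],[19.5,42.9,0],[21,46.2,0],[22.5,49.5,0],[23.5,52.5,0],[23.5,52.5,0],[23.5,52.5,0],[23.5,52.5,0],[23.5,52.5,0]], "turn": [-0.01,-0.02,-0.04,-0.05,-0.06,-0.08,-0.09,-0.1,-0.12,-0.13,-0.14,-0.16,-0.17,-0.18,-0.2,-0.204,-0.204,-0.204,-0.204,-0.204]}' 4.5
python3 - <<'E'
from h import *
s=r.observe();print(s['tool_pos'],np.degrees(np.arctan2(s['tool_rot'][1][1],s['tool_rot'][0][1])))
cv2.imwrite('pics/w1.png',cv2.cvtColor(r.get_image('wrist'),cv2.COLOR_RGB2BGR))
E
```

```text
time: 1.77
tool_pos: [0.472, -0.0535, 0.2323]
tool_rot: [[-0.001, 0.184, -0.983], [0.001, -0.983, -0.184], [-1.0, -0.002, 0.0]]
force: [0.5, 0.4, 0.4]
opening: 0.0449
[ 0.47197127 -0.05354158  0.23233563] -79.41402748155966
```

View pics/w1.png

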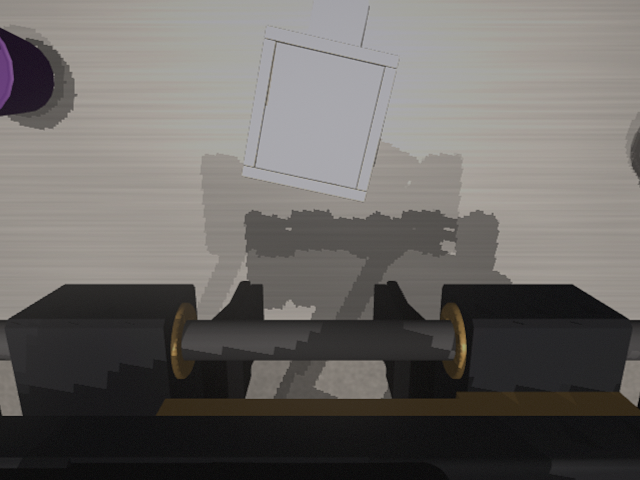

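The wrist view shows the rim corners at about (266,27), (399,56), (365,201) and (243,175). The fingers are behind the dish and clear. I use these corners as a third measurement of the pose.

```bash
python3 - <<'E'
from h import *
c,L,W,y,y2=rectpose(ray('wrist',[[266,27],[399,56],[365,201],[243,175]],.079));print(c,L,W,y,y2)
a=np.radians(10.6);n=np.array([np.cos(a),np.sin(a)]);t=np.array([-n[1],n[0]])
p=r.observe()['tool_pos'][:2];print('tcp rel dish (n,t)',(p-c)@n,(p-c)@t,'edge gap',.6645-c@n)
E
```

```text
[ 0.54705606 -0.03961802] 0.09840606996919303 0.08924672247722587 -0.8550740865074584 -1.0750222278728268
tcp rel dish (n,t) -0.07640020728840212 -6.263819956212098e-05 edge gap 0.13406704469517083
```

Lateral alignment is good. I descend to bring the tips about 3 mm above the shelf, 5 mm further back for clearance.

```bash
python3 -m inch '{"translation": [[-0.5,-0.1,-2],[-0.5,-0.1,-4],[-0.5,-0.1,-6],[-0.5,-0.1,-8],[-0.5,-0.1,-10],[-0.5,-0.1,-12],[-0.5,-0.1,-13.5],[-0.5,-0.1,-14.4],[-0.5,-0.1,-14.8],[-0.5,-0.1,-14.8],[-0.5,-0.1,-14.8],[-0.5,-0.1,-14.8]], "turn": [0,0,0,0,0,0,0,0,0,0,0,0]}'
python3 - <<'E'
from h import *
cv2.imwrite('pics/w2.png',cv2.cvtColor(r.get_image('wrist'),cv2.COLOR_RGB2BGR))
E
```

```text
time: 2.82
tool_pos: [0.4679, -0.0552, 0.0856]
tool_rot: [[0.002, 0.183, -0.983], [0.001, -0.983, -0.183], [-1.0, -0.001, -0.002]]
force: [0.8, 0.4, 0.3]
opening: 0.0447
```

View pics/w2.png

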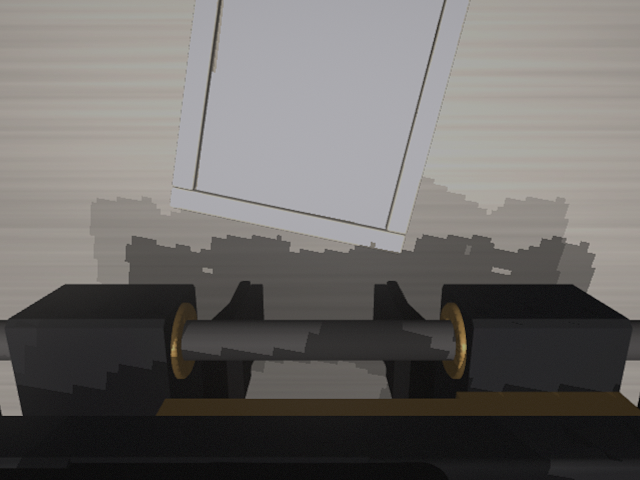

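Fingertips are about 4.6 mm above the shelf, below the 9 mm rim top, and the back rim is ahead of them with its right corner nearest. I push slowly along the normal, lowering 1 mm more.

```bash
python3 -m inch '{"translation": [[0.4,0.07,-0.1],[0.8,0.15,-0.1],[1.2,0.22,-0.1],[1.6,0.3,-0.1],[2.0,0.37,-0.1],[2.4,0.45,-0.1],[2.8,0.52,-0.1],[3.2,0.6,-0.1],[3.6,0.67,-0.1],[4.0,0.75,-0.1],[4.4,0.82,-0.1],[4.8,0.9,-0.1],[5.2,0.97,-0.1],[5.6,1.05,-0.1],[6.0,1.12,-0.1],[6.4,1.2,-0.1],[6.8,1.27,-0.1],[7.0,1.31,-0.1],[7.0,1.31,-0.1],[7.0,1.31,-0.1]], "turn": [0,0,0,0,0,0,0,0,0,0,0,0,0,0,0,0,0,0,0,0]}'
python3 - <<'E'
from h import *
for n in('wrist','scene','top'):cv2.imwrite(f'pics/{n}3.png',cv2.cvtColor(r.get_image(n),cv2.COLOR_RGB2BGR))
b=cv2.imread('pics/scene3.png');cv2.imwrite('pics/cs3.png',cv2.resize(b[225:325,190:310],(720,600),interpolation=cv2.INTER_CUBIC))
E
```

```text
time: 4.53
tool_pos: [0.5382, -0.0419, 0.0846]
tool_rot: [[0.002, 0.183, -0.983], [0.001, -0.983, -0.183], [-1.0, -0.001, -0.002]]
force: [0.3, -0.2, 1.3]
opening: 0.0448
```

View pics/wrist3.png

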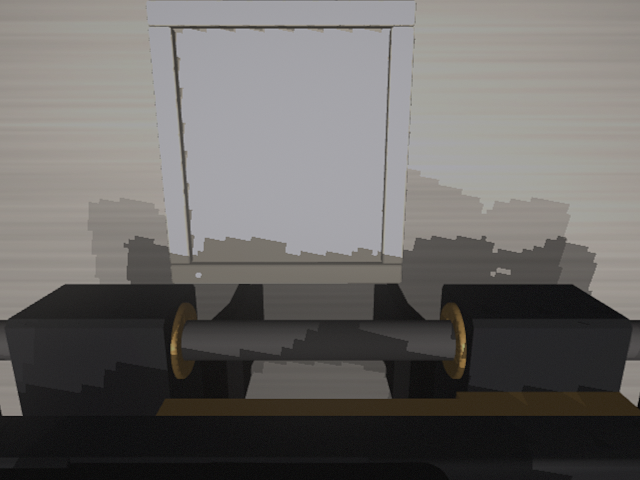

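View pics/cs3.png

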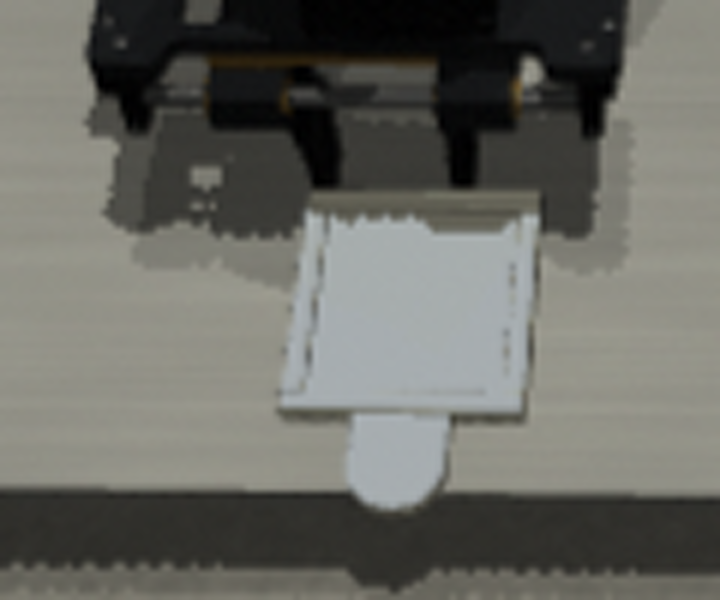

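The dish is now square against both fingers and the tab tip is just past the edge. In the crop the front rim is at (277,409)–(522,412) and the shelf edge at y≈491. I measure the remaining gap.

```bash
python3 - <<'E'
from h import *
a=np.radians(10.6);n=np.array([np.cos(a),np.sin(a)])
s=np.array([[522,411],[277,408],[309,192],[541,194]])/6.+[190,225]-.4
print('scene',rectpose(ray('scene',s,.079)),ray('scene',s,.079)[:,:2]@n)
print('scene bottom front',ray('scene',np.array([[522,421],[278,418]])/6.+[189.6,224.6],.07)[:,:2]@n)
print('wrist back',ray('wrist',[[172,284],[402,283]],.079)[:,:2]@n, 'front', ray('wrist',[[148,1],[415,1]],.079)[:,:2]@n)
p=r.observe()['tool_pos'][:2];print('tcp n',p@n)
# tip from scene
print('tip',ray('scene',np.array([[396,511]])/6.+[189.6,224.6],.07)[:,:2]@n)
t=cv2.imread('pics/top3.png');cv2.imwrite('pics/ct3.png',cv2.resize(t[140:240,320:420],(600,600),interpolation=cv2.INTER_CUBIC))
E
```

```text
scene (array([ 0.60016727, -0.01653632]), np.float64(0.09822756231700099), np.float64(0.08967821965791338), np.float64(10.359846917101764), np.float64(10.548325174833037)) [0.63607715 0.63591704 0.53776957 0.53777122]
scene bottom front [0.63473437 0.63457908]
wrist back [0.53169612 0.53208534] front [0.6315536  0.63158198]
tcp n 0.5210137786326234
tip [0.67322469]
```

View pics/ct3.png

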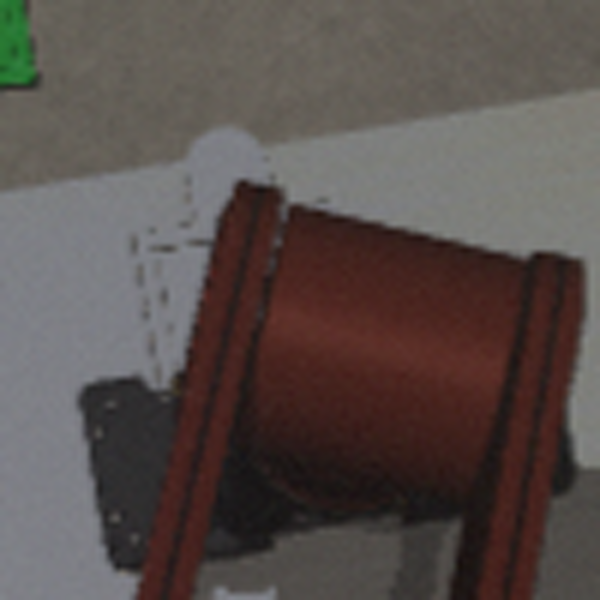

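Remaining gap is about 30 mm from scene and 33 mm from wrist. I push 26 mm, then re-measure.

```bash
python3 -m inch '{"translation": [[0.3,0.06,0],[0.6,0.11,0],[0.9,0.17,0],[1.2,0.22,0],[1.5,0.28,0],[1.8,0.34,0],[2.1,0.39,0],[2.3,0.43,0],[2.45,0.46,0],[2.55,0.48,0],[2.55,0.48,0],[2.55,0.48,0],[2.55,0.48,0]], "turn": [0,0,0,0,0,0,0,0,0,0,0,0,0]}'
python3 - <<'E'
from h import *
for n in('scene','top'):cv2.imwrite(f'pics/{n}4.png',cv2.cvtColor(r.get_image(n),cv2.COLOR_RGB2BGR))
b=cv2.imread('pics/scene4.png');cv2.imwrite('pics/cs4.png',cv2.resize(b[255:315,190:290],(800,480),interpolation=cv2.INTER_CUBIC))
t=cv2.imread('pics/top4.png');cv2.imwrite('pics/ct4.png',cv2.resize(t[140:215,320:420],(800,600),interpolation=cv2.INTER_CUBIC))
E
```

```text
time: 5.77
tool_pos: [0.5636, -0.0372, 0.0848]
tool_rot: [[0.002, 0.183, -0.983], [0.001, -0.983, -0.183], [-1.0, -0.0, -0.003]]
force: [0.2, 0.3, -0.1]
opening: 0.045
```

View pics/cs4.png

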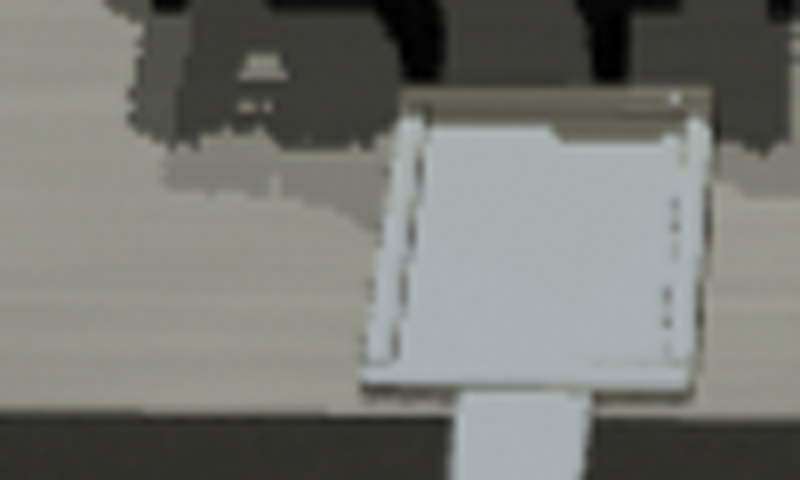

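View pics/ct4.png

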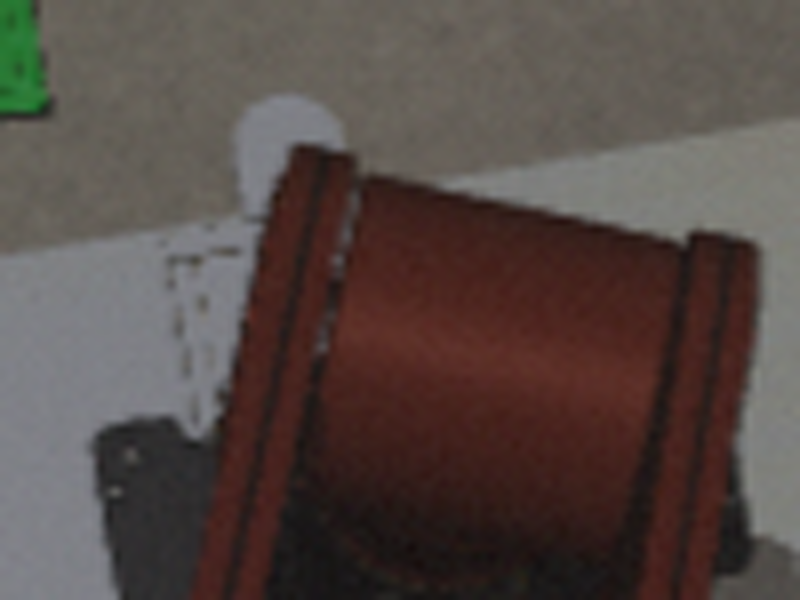

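In the scene crop the front rim top runs (363,382)–(690,388), and the shelf edge lies at y≈412–419. The tab juts out almost fully. I work out the remainder with profiles.

```bash
python3 - <<'E'
from h import *
a=np.radians(10.6);n=np.array([np.cos(a),np.sin(a)])
b=cv2.imread('pics/scene4.png',0)
for c in (237,240,243,246,265,268,272):
    print(c,'rows 298..310',b[298:311,c])
for y in (382,384):pass
f=np.array([[363,384],[690,389]])/8.+[189.5,254.5]
k=np.array([[405,88],[713,88]])/8.+[189.5,254.5]
for z in(.079,.07):print(z,ray('scene',f,z)[:,:2]@n)
print('back',ray('scene',k,.079)[:,:2]@n)
print('pix of edge', proj('scene',[list(.6651*n+s*np.array([-n[1],n[0]]))+[.07] for s in(-.12,-.1,-.08)]))
t=np.array([[165,258],[245,245]])  # rim inner front top? 
print('top crop', ray('top',np.array([[160,235],[170,258],[205,253]])/8.+[319.5,139.5],.079)[:,:2]@n)
E
```

```text
237 rows 298..310 [173 166 148 172 155  72  91 131 129  48  49  48  48]
240 rows 298..310 [172 173 173 173 158  93  87 119 129  47  48  48  47]
243 rows 298..310 [173 173 174 174 159  96  87 130 129  47  48  47  47]
246 rows 298..310 [172 172 173 174 160 101  94 119 138  89  92 105 104]
265 rows 298..310 [173 170 167 173 168 137  83  96 132  67  49  48  48]
268 rows 298..310 [172 171 167 174 167 137  81 106 133  67  49  48  46]
272 rows 298..310 [169 167 164 173 167 138  84 110 133  68  49  50  47]
0.079 [0.66106711 0.66147397]
0.07 [0.6556636 0.6560746]
back [0.56304909 0.56206742]
pix of edge [[258.49158483 306.52830763]
 [267.70241004 306.63441523]
 [276.92317383 306.74063733]]
top crop [0.66021437 0.65221638 0.65185712]
```

Scene gives about 4 mm remaining, top about 4, and wrist-based about 6.5. I push 3 mm more, then back off and rise so the dish and edge can be measured together in one wrist picture.

```bash
python3 -m inch '{"translation": [[0.1,0.02,0],[0.2,0.04,0],[0.3,0.055,0],[0.3,0.055,0],[0.3,0.055,0]], "turn": [0,0,0,0,0]}'
python3 -m inch '{"translation": [[-0.5,-0.09,0],[-1,-0.19,0],[-1.5,-0.28,0],[-2,-0.37,0],[-2,-0.37,2],[-2,-0.37,5],[-2,-0.37,8],[-2,-0.37,11],[-2,-0.37,14],[-2,-0.37,15],[-2,-0.37,15],[-2,-0.37,15],[-2,-0.37,15]], "turn": [0,0,0,0,0,0,0,0,0,0,0,0,0]}'
python3 - <<'E'
from h import *
for n in('wrist','scene'):cv2.imwrite(f'pics/{n}5.png',cv2.cvtColor(r.get_image(n),cv2.COLOR_RGB2BGR))
b=cv2.imread('pics/scene5.png');cv2.imwrite('pics/cs5.png',cv2.resize(b[255:330,190:290],(800,600),interpolation=cv2.INTER_CUBIC))
E
```

```text
time: 6.28
tool_pos: [0.5666, -0.0367, 0.0847]
tool_rot: [[0.002, 0.183, -0.983], [0.001, -0.983, -0.183], [-1.0, -0.0, -0.003]]
force: [-0.9, -0.0, -0.2]
opening: 0.0454
time: 7.37
tool_pos: [0.5454, -0.0401, 0.2325]
tool_rot: [[-0.001, 0.183, -0.983], [0.002, -0.983, -0.183], [-1.0, -0.002, 0.001]]
force: [-0.5, 0.6, -0.2]
opening: 0.0452
```

View pics/wrist5.png

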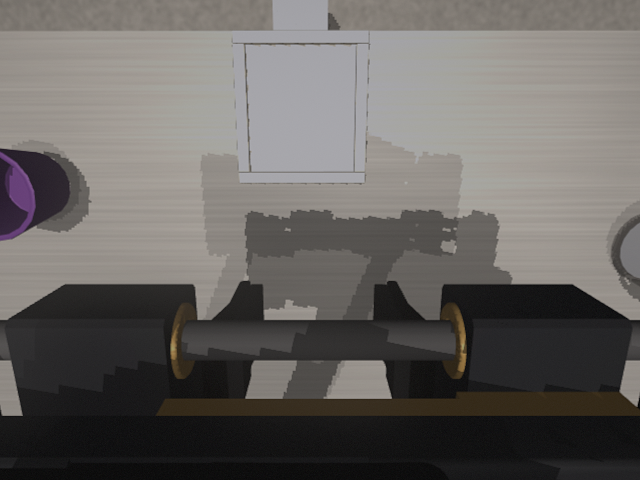

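View pics/cs5.png

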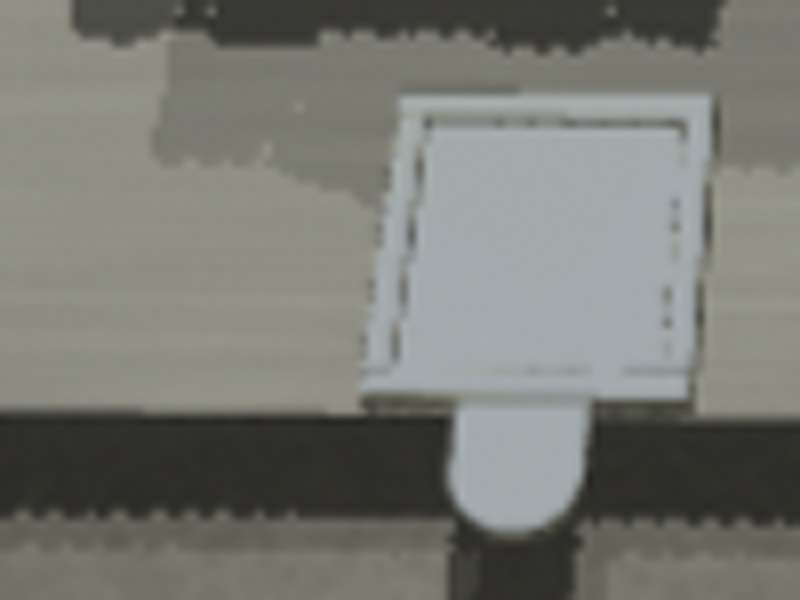

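The wrist view shows the shelf edge at row ~30, the front rim at ~31 and the back rim at ~183; the tab starts at about the edge. I fit these lines sub-pixel.

```bash
cat > m.py <<'E'
import sys
from h import *
def prof(im,cols,r0,r1,sgn):
    out=[]
    for c in cols:
        col=cv2.GaussianBlur(im[r0:r1,c].astype(float)[:,None],(1,3),0).ravel();g=np.gradient(col)*sgn
        k=int(g[1:-1].argmax())+1;den=g[k-1]-2*g[k]+g[k+1]
        out.append((c,r0+k+(.5*(g[k-1]-g[k+1])/den if den else 0)))
    return np.array(out)
E
python3 - <<'E'
from m import *
a=np.radians(10.6);n=np.array([np.cos(a),np.sin(a)])
w=cv2.imread('pics/wrist5.png',0)
for c in (200,240,250,345,355,360):print(c,w[24:40,c])
for c in (245,300,360):print(c,w[176:192,c])
L=prof(w,range(80,225,4),20,40,1);R=prof(w,range(380,560,4),20,40,1)
E=np.r_[L,R];print('edge rows',L[:,1].mean(),R[:,1].mean())
W=ray('wrist',E,.07)[:,:2];l=cv2.fitLine(W.astype(np.float32),cv2.DIST_HUBER,0,.01,.01).ravel()
d=l[:2]*np.sign(l[1]);m=np.array([d[1],-d[0]]);e=l[2:]@m
print('yaw',np.degrees(np.arctan2(m[1],m[0])),'edge',e)
f=ray('wrist',[[234,32],[369,31.5]],.079)[:,:2]@m;b=ray('wrist',[[240,183.5],[365,183.5]],.079)[:,:2]@m
print('front',f-e,'back',b-e)
P=ray('wrist',[[234,32],[369,31.5],[365,183.5],[240,183.5]],.079);print(rectpose(P))
cv2.imwrite('pics/cw5.png',cv2.resize(w[0:60,220:385],(792,288),interpolation=cv2.INTER_CUBIC))
E
```

```text
200 [125 124 124 123 123 123 134 156 161 159 158 159 159 158 157 159]
240 [125 124 123 124 124 122 136 164 162 162 163 162 162 162 163 163]
250 [125 126 127 127 126 124 133 165 162 162 162 162 163 162 162 163]
345 [127 128 131 130 131 131 143 165 163 163 163 163 163 164 163 163]
355 [125 125 127 128 128 131 145 164 162 163 162 163 162 162 163 163]
360 [129 129 129 129 129 130 144 165 162 163 162 162 163 163 163 162]
245 [166 166 166 166 167 167 153 120 144 146 143 139 140 139 137 137]
300 [166 167 166 166 167 167 155 126 147 149 145 141 144 145 142 142]
360 [166 166 166 167 166 167 153  97 115 152 147 146 150 149 146 145]
edge rows 30.362688489310752 30.1284554318647
yaw 10.630716 edge 0.6615688
front [-0.00281812 -0.00257844] back [-0.10167393 -0.10171884]
(array([ 0.62270048, -0.0143179 ]), np.float64(0.0989986759876722), np.float64(0.08869258860890093), np.float64(10.436855482041127), np.float64(10.693627143148145))
```

View pics/cw5.png

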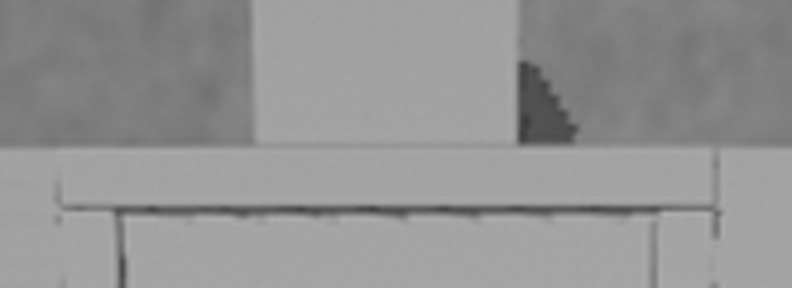

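```bash
python3 - <<'E'
from m import *
a=np.radians(10.63);n=np.array([np.cos(a),np.sin(a)]);e=.66157
w=cv2.imread('pics/wrist5.png',0);s=cv2.imread('pics/scene5.png',0)
fi=prof(w,range(250,350,3),36,50,-1);bk=prof(w,range(250,350,3),177,188,-1);fr=prof(w,list(range(238,270,2))+list(range(332,366,2)),24,38,1)
c=cal('wrist')  # arm hasn't moved since picture
for k,p in(('inner front',fi),('back',bk),('front',fr)):
    q=ray('wrist',p,.079)[:,:2]@n-e;print(k,p[:,1].mean(),np.median(q)*1e3)
for c in (237,240,243,266,270,274):print(c,s[298:312,c])
o=.6651
for g in(0,-.001,-.002,-.003):
  for z in(.07,.079):print(g,z,proj('scene',[list((o+g)*n+t*np.array([-n[1],n[0]]))+[z] for t in(-.17,-.09)]).round(2).tolist())
E
```

```text
inner front 41.96453945861714 -8.813547939805211
back 181.87523619265895 -100.53699468301419
front 30.07523227229597 -1.7195278108401713
237 [168 168 162 147 168 155 102  82  89  48  47  46  46  46]
240 [168 167 167 167 168 156 103  79  97  46  47  46  47  47]
243 [167 168 168 167 168 159 119  83  89  45  46  45  46  45]
266 [168 168 167 169 167 168 151  77  70  61  46  46  44  46]
270 [167 168 161 149 168 167 151  79  78  65  47  47  46  44]
274 [168 168 161 145 169 167 152  77  75  69  47  46  45  47]
0 0.07 [[235.66, 306.3], [272.47, 306.71]]
0 0.079 [[235.05, 304.15], [272.11, 304.56]]
-0.001 0.07 [[235.72, 305.9], [272.5, 306.31]]
-0.001 0.079 [[235.11, 303.75], [272.15, 304.16]]
-0.002 0.07 [[235.77, 305.5], [272.54, 305.91]]
-0.002 0.079 [[235.17, 303.35], [272.18, 303.76]]
-0.003 0.07 [[235.83, 305.1], [272.57, 305.51]]
-0.003 0.079 [[235.22, 302.95], [272.22, 303.36]]
```

Remaining: scene about −0.7 mm, wrist −0.5 to −1.7 mm, and square to within ~0.5°. I make a final 1 mm nudge to TCP (0.5676, -0.0365), then back off.

```bash
python3 -m inch '{"translation": [[0,0,-3],[0,0,-6],[0,0,-9],[0,0,-12],[0,0,-14],[0,0,-14.8],[0,0,-14.8],[0,0,-14.8],[0.5,0.08,-14.8],[1,0.16,-14.8],[1.3,0.21,-14.8],[1.3,0.21,-14.8],[1.3,0.21,-14.8]], "turn": [0,0,0,0,0,0,0,0,0,0,0,0,0]}'
```

```text
time: 8.55
tool_pos: [0.5586, -0.038, 0.0842]
tool_rot: [[-0.002, 0.183, -0.983], [0.002, -0.983, -0.183], [-1.0, -0.002, 0.001]]
force: [0.0, -0.4, -0.7]
opening: 0.0453
```

```bash
python3 -m inch '{"translation": [[0.3,0.05,0],[0.6,0.1,0],[0.75,0.12,0],[0.85,0.14,0],[0.9,0.15,0],[0.9,0.15,0],[0.9,0.15,0]], "turn": [0,0,0,0,0,0,0]}'
python3 -m inch '{"translation": [[-0.5,-0.09,0],[-1,-0.19,0],[-1.5,-0.28,0],[-2,-0.37,0],[-2,-0.37,2],[-2,-0.37,5],[-2,-0.37,8],[-2,-0.37,11],[-2,-0.37,14],[-2,-0.37,15],[-2,-0.37,15],[-2,-0.37,15],[-2,-0.37,15]], "turn": [0,0,0,0,0,0,0,0,0,0,0,0,0]}'
python3 - <<'E'
from m import *
for n in('wrist','scene'):cv2.imwrite(f'pics/{n}6.png',cv2.cvtColor(r.get_image(n),cv2.COLOR_RGB2BGR))
w=cv2.imread('pics/wrist6.png',0);s=cv2.imread('pics/scene6.png',0)
cv2.imwrite('pics/cw6.png',cv2.resize(w[0:60,220:385],(792,288),interpolation=cv2.INTER_CUBIC))
a=np.radians(10.63);n=np.array([np.cos(a),np.sin(a)])
E=np.r_[prof(w,range(80,225,4),15,45,1),prof(w,range(380,560,4),15,45,1)]
e=np.median(ray('wrist',E,.07)[:,:2]@n);print('edge',e,E[:,1].mean())
r0=int(E[:,1].mean())
for k,p in(('inner',prof(w,range(250,350,3),r0+6,r0+18,-1)),('back',prof(w,range(250,350,3),172,192,-1)),('front',prof(w,list(range(238,270,2))+list(range(332,366,2)),r0-7,r0+6,1))):
    W=ray('wrist',p,.079)[:,:2];l=cv2.fitLine(W.astype(np.float32),cv2.DIST_HUBER,0,.01,.01).ravel()
    print(k,p[:,1].mean(),np.median(W@n-e)*1e3,'yaw',np.degrees(np.arctan(-l[0]/l[1])))
for c in (237,240,243,266,270,274):print(c,s[298:312,c])
E
```

```text
time: 9.13
tool_pos: [0.5675, -0.0365, 0.0842]
tool_rot: [[-0.002, 0.183, -0.983], [0.002, -0.983, -0.183], [-1.0, -0.002, 0.002]]
force: [-1.5, -0.9, 1.1]
opening: 0.0452
time: 10.22
tool_pos: [0.5462, -0.04, 0.2319]
tool_rot: [[-0.005, 0.183, -0.983], [0.002, -0.983, -0.183], [-1.0, -0.003, 0.005]]
force: [-0.5, -0.4, -0.6]
opening: 0.0449
edge 0.6615580699197435 30.165907444453207
inner 40.814792695043614 -8.100526402289754 yaw 10.652313
back 181.49519187685365 -99.98377937759795 yaw 10.811463
front 28.421038111947077 -0.7229535667822029 yaw 10.671771
237 [168 168 166 162 168 167 152  76  61  46  47  47  47  46]
240 [168 167 162 150 168 168 151  80  76  46  46  46  46  48]
243 [168 167 163 148 167 168 152  81  79  45  46  45  46  45]
266 [168 168 168 168 167 168 151  72  73  60  46  47  45  46]
270 [168 167 169 168 168 168 151  73  73  50  48  48  46  45]
274 [167 168 168 168 168 167 151  72  65  53  47  47  45  47]
```

View pics/wrist6.png

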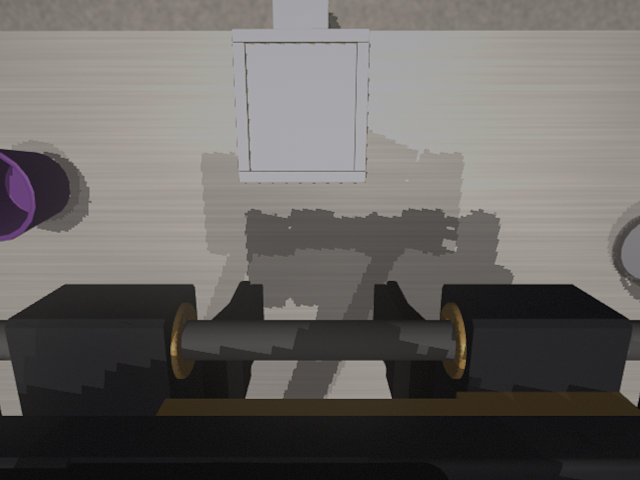

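View pics/scene6.png

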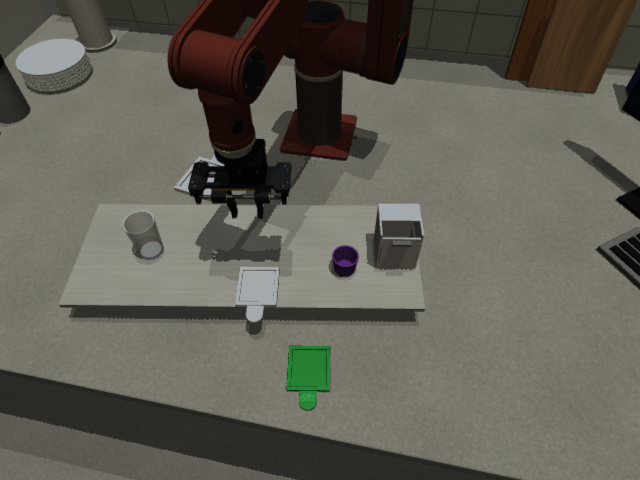

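View pics/cw6.png

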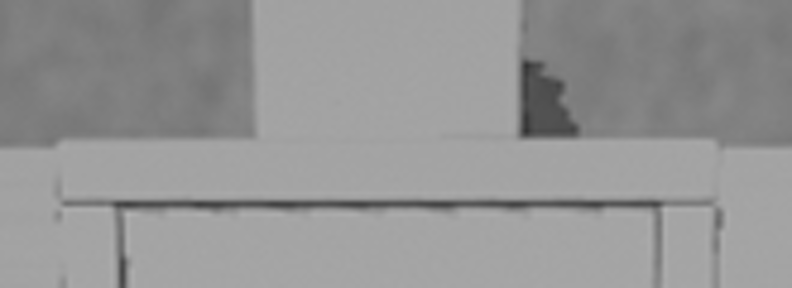

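All within about ±0.7 mm of the edge and within 0.2° of square. The pot, tumbler and bin are where they were, and the hand is 15 cm up and clear. I hand in.

```bash
python3 - <<'E'
from plant import r
print(r.close_job())
E
```

```text
the job is handed in; nothing more can be done
None
```

I pushed the small white spoon rest to the front edge with two fingertips on its back rim, so the tab juts out and the dish sits square. I then raised the hand clear and handed the job in at about 10 s of the 40 s; no verdict was given.

- **Tab at the edge:** the last wrist picture put the tab's root 0 to 0.7 mm inside the shelf edge, depending on which rim line I used. The scene picture put it about 0.3 mm past the edge, so the two views disagree by up to about 1 mm.
- **Squareness:** the dish's front rim was at 10.65–10.67° and its back rim at 10.8°, against 10.63° for the shelf edge.
- **Bystanders:** the pill pot, tumbler and bin looked unmoved in the last pictures, by eye rather than measured.
- **Forces and disagreements:** readings at the end of each move stayed at about 2 N or less. Early wrist readings were about 4 mm off the fixed cameras, so I set the final position by comparing dish and edge within one picture.

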